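# Stow the flanged bush under the keeper plate

## Robot

A 7-joint arm with a two-finger parallel gripper is mounted at the origin on the work surface. World frame = base frame: x ahead of the robot, y to its left, z up, the work surface at z = 0. Lengths are in m, angles in rad, forces in N, time in s.
With the tool pointing down it reaches from about 0.425 to 0.875 m from the base axis. Payload 4.7 kg.
Tool frame: the origin (TCP) lies midway between the tips of the shut fingers; the grasp point (between the pads) lies 19 mm behind it; y points along the fingers, z is the direction in which the jaws open and shut, and the axes are right-handed (so a half turn about y gives the same grasp; the last joint's range is limited). The gripper opens to 87 mm and grips with 3 to 60 N. Pads are 19 mm wide; open, the fingers measure 117 mm over their backs; the gripper's body (75 mm by 190 mm) begins 51 mm behind the grasp point.
Start: joints at [1.244, 0.321, -0.07, 1.45, 0.023, 1.371, -0.057], TCP at [0.217, -0.613, 0.223] pointing down, gripper open.
Joint ranges: [-2.86, 2.86], [-0.3, 2.09], [-1.38, 1.24], [0.06, 2.45], [-1.56, 4.7], [0.09, 2.05], [-2.69, 2.69]. Speed limits (rad/s): [2.57, 2.57, 3.14, 3.14, 3.14, 3.14, 3.14].

## Interface

Orientations are given as a rotation vector (axis times angle).
In Python, from bench import ctrl gives the robot as it stands.
- The arm moves only by the tool play_rows, never from a script. Its arguments are lists of equal length, an entry for each row: "translation": the shift along the tool's x, y, z in mm, a list of three; "turn": the turn, a rotation vector about the tool's x, y, z in rad, a list of three; "fingers": the opening, from -1 (shut) to 1 (fully open), so that 0 is half open. In form: {"translation": [[dx, dy, dz], ...], "turn": [[wx, wy, wz], ...], "fingers": [fingers, ...]}. A call has exactly 10 rows; each row shifts and turns the commanded pose from where the row before left it, along the tool's axes as they then stand; what a row does not reach is not made up. A row lasts 1/12 s, in which the tool goes at most 41.7 mm and 7.16 degrees, less where a joint would pass 70% of its speed; a pose out of reach is approached as far as the arm can. A call with a gripper value outside its range is refused whole. The fingers move at their own pace and stop on an object; "grip_force" is the grip in N (left out, the last holds). Time passes only in rows, so rows that do not move let the fingers close, or fill a call up. It gives the time, the measured TCP pose, the force and the opening at its end, in the units of the state.
- ctrl.get_state(): the state, without advancing time (a new reading comes with each control period).
- ctrl.get_image(name): name is "scene" or "top" or "wrist"; returns the picture (480x640x3 uint8, blue, green, red); there is no depth.
- ctrl.camera_info(name): a dict with "camera_matrix" (3x3 intrinsics, pixels), "R" (3x3) and "t" (3): a world point X has camera coordinates R X + t. Camera axes: x right, y down, z forward; pixel columns grow to the right and rows downward; lengths in m; the calibration is good to about 2 mm. A picture is of the moment at which its call begins: read the wrist's pose just before it. camera_info takes no time and is no camera call; for the wrist camera it gives the pose at the moment of the call.
- ctrl.close_job(): hands the job in, once; it reports no verdict.
The state is a dict: "time": time; "joint_positions": joint angles; "qd": joint speeds; "joint_torque": joint torques, N m; "position": TCP position; "tool_rot": TCP orientation; "ft_force": force on the tool from outside, world axes, zero at the start; "torque": the same for the moment, N m; "grip_width": opening from 0.0 (shut) to 1.0 (fully open).
Only numpy, scipy, OpenCV 4.12 (cv2) and the standard library are available. Lean on these libraries where they do the work, as an engineer would, in place of code of your own. Each camera call takes 0.05 s, during which the arm holds its last target.

## Task

Put the flanged steel bush away in the keeper stand: take the barrel whose wide flange is at its foot, and slide it upright into the slot from the open front of the stand, with the flange under the slotted plate, until it is fully home at the closed end of the slot; let go of it standing there. Leave the other two steel barrels standing where they are.

Things in the scene. Friction and masses are not known exactly. Their poses are not given: they have to be found in the camera images.
- bush_mid (a point): The flanged bush: loose upright steel barrel 30 mm in diameter, 96 mm tall overall, with one flange 70 mm in diameter and 8 mm thick at its very foot; about 0.35 kg, standing on the table at the start. The point is on its axis, half-way up (48 mm above the foot); z runs up the axis. Pinch the bare barrel about 60 mm above its foot.
- seat (a point): Fixed keeper stand: where the bush's foot centre is when home, on the base's top, 8 mm above the table. x points into the slot, y across, z up. Slotted plate: 6 mm thick, underside 16 mm above the base, front edge 75 mm before this point; ahead of it a bare step 100 mm long (set down 125 mm before). Slot 46 mm wide, flared to 96 at the mouth; its square end is 15 mm beyond, touching the homed barrel.
- plain_mid (a point): Bystander: a plain steel barrel without any flange, 30 mm in diameter, 96 mm tall, standing loose on the table. The point is on its axis half-way up. Leave it standing.
- collar_mid (a point): Bystander: a steel barrel 30 mm in diameter, 96 mm tall, whose 70 mm wide, 8 mm thick collar is half-way up instead of at the foot, standing loose on the table. The point is on its axis half-way up. Leave it standing.
Things that resemble listed ones, but are neither listed nor needed, are in the scene too. Leave any black or orange look-alike of the part that bears bush_mid alone.

How it is judged:
At the end, for the whole second after the job is handed in: The flanged bush stands upright (within 8 degrees) and let go on the stand's floor (height within 6 mm), flange under the plate, axis within 15 mm of home along the slot; the plain and collared barrels still stand within 30 mm of where they were (x of bush_mid in the frame of seat between -0.015 and 0.008 m and y of bush_mid in the frame of seat between -0.014 and 0.014 m and z of bush_mid in the frame of seat between 0.042 and 0.054 m and angle between bush_mid's own z axis and vertical below 0.15 rad); the robot touches nothing.
It fails at once if the plain barrel is moved more than 30 mm or knocked over (distance of plain_mid from where it was at the start of the episode above 0.03 m or angle between plain_mid's own z axis and vertical above 0.3 rad).
It fails at once if the collared barrel is moved more than 30 mm or knocked over (distance of collar_mid from where it was at the start of the episode above 0.03 m or angle between collar_mid's own z axis and vertical above 0.3 rad).
It also fails if it takes over 43 s, if anything falls off the work surface, if the arm or the gripper's body presses on something with over 40 N, if the wrist force passes 120 N, or if a joint passes its speed limit or range.

## Working session

There is one attempt and no reset: what is moved stays moved. The work goes in short steps, Python scripts to look and compute and a tool call to move; the robot and the scene stay as the last step left them, time stands still between calls to the robot, and variables do not carry over. Pictures are saved under pics/ and viewed, and the job is handed in when it is done.

Besides the shell and the picture viewer there is one more tool, called after "Request:" as name(argument=value, ...), one argument or row to a line, values as JSON. play_rows: Moves the arm, as the interface text tells. Its arguments: {"type":"object","properties":{"translation":{"type":"array"},"turn":{"type":"array"},"fingers":{"type":"array"},"grip_force":{"type":"number"}},"required":["translation","turn","fingers"]}

```bash
mkdir -p pics; ls; python3 - <<'E'
from bench import ctrl
import cv2
s=ctrl.get_state()
print({k:s[k] for k in('time','position','tool_rot','grip_width')})
for n in('scene','top'):
    cv2.imwrite(f'pics/{n}0.png',ctrl.get_image(n))
    c=ctrl.camera_info(n);print(n,c)
E
```

```text
pics
{'time': 0.0, 'position': array([ 0.21703266, -0.61211214,  0.22147509]), 'tool_rot': array([-0.35091438,  2.03847381, -2.03470753]), 'grip_width': 1.0019912672158497}
scene {'camera_matrix': array([[508.59019719,   0.        , 326.35507753],
       [  0.        , 508.59019719, 242.44419749],
       [  0.        ,   0.        ,   1.        ]]), 'R': array([[ 0.47354576,  0.8807069 ,  0.01047653],
       [ 0.51121221, -0.26514778, -0.8175321 ],
       [-0.71722834,  0.39249459, -0.57578773]]), 't': array([-0.23102701, -0.23546472,  1.30518824])}
top {'camera_matrix': array([[463.41853517,   0.        , 317.97399206],
       [  0.        , 463.41853517, 240.70562623],
       [  0.        ,   0.        ,   1.        ]]), 'R': array([[ 2.28818113e-03, -9.99997355e-01, -2.33358819e-04],
       [-9.95729265e-01, -2.25687732e-03, -9.22937601e-02],
       [ 9.22929893e-02,  4.43547045e-04, -9.95731795e-01]]), 't': array([-0.01476304,  0.54348848,  0.80350743])}
```

View pics/scene0.png

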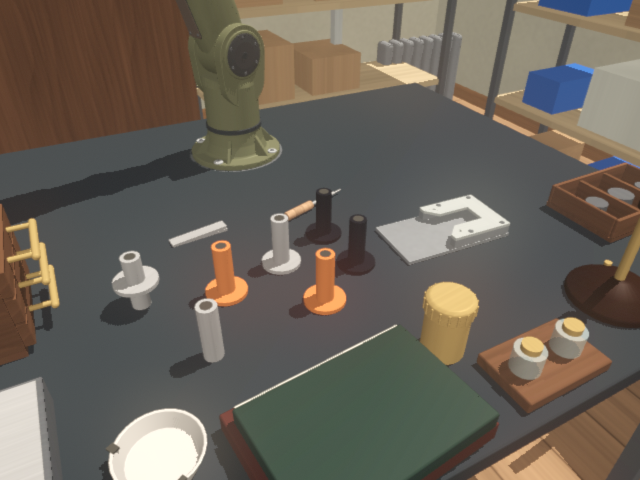

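View pics/top0.png

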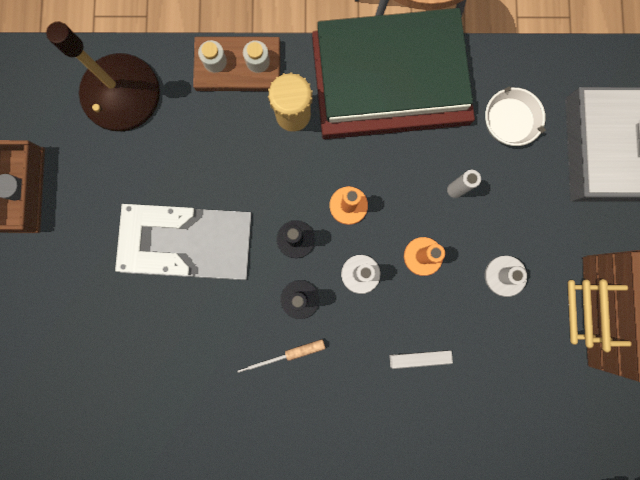

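The top view shows the steel bush with its foot flange at (360,274). The collared barrel is at (507,277) and the plain one at (463,184). The stand is at (185,242) with its slot opening to the right (-y). Black look-alikes stand at (296,240) and (300,298), between the bush and the stand.

```bash
cat > h.py <<'E'
import numpy as np,cv2
from bench import ctrl
def ray(n,uv,z,c=None):
    c=c or ctrl.camera_info(n);K,R,t=c['camera_matrix'],c['R'],c['t']
    d=R.T@np.linalg.solve(K,[uv[0],uv[1],1.]);o=-R.T@t
    return o+d*(z-o[2])/d[2]
def proj(n,X,c=None):
    c=c or ctrl.camera_info(n);p=c['camera_matrix']@(c['R']@np.array(X)+c['t']);return p[:2]/p[2]
E
python3 - <<'E'
from h import *
im=cv2.imread('pics/top0.png')
a=cv2.resize(im[190:295,105:265],None,fx=5,fy=5,interpolation=cv2.INTER_CUBIC);cv2.imwrite('pics/st.png',a[:600,:800])
b=cv2.resize(im[220:330,270:400],None,fx=5,fy=5,interpolation=cv2.INTER_CUBIC);cv2.imwrite('pics/bu.png',b)
hsv=cv2.cvtColor(im,cv2.COLOR_BGR2HSV)
m=((hsv[...,2]>90)&(hsv[...,1]<60)).astype(np.uint8)
n,l,s,c=cv2.connectedComponentsWithStats(m)
for i in range(1,n):
    if s[i,4]>150: print(s[i],c[i],cv2.minAreaRect(np.argwhere(l==i)[:,::-1].astype(np.float32)))
E
```

```text
[198  40  28  32 409] [213.55745721  58.72860636] ((212.4000244140625, 55.79999542236328), (32.199378967285156, 24.149532318115234), 63.43495178222656)
[243  41  26  31 406] [256.69458128  58.70197044] ((255.5, 56.0), (30.0, 25.0), 90.0)
[ 485   87   61   59 2860] [514.72272727 116.22097902] ((515.0, 116.0), (58.0, 60.0), 90.0)
[ 579   87   61  110 6412] [610.275733   140.66999376] ((608.9999389648438, 141.49998474121094), (108.99998474121094, 59.99999237060547), 90.0)
[329 104 142  18 760] [399.04736842 112.70921053] ((399.565185546875, 112.68427276611328), (5.641141414642334, 141.88182067871094), 84.5596694946289)
[447 169  35  29 588] [464.01870748 182.96938776] ((463.6153564453125, 183.4230499267578), (18.582456588745117, 37.71961212158203), 56.3099365234375)
[  0 174  17  24 343] [  7.02040816 185.1516035 ] ((8.0, 185.5), (23.0, 16.0), 90.0)
[ 115  203  136   77 9056] [182.64575972 241.6934629 ] ((182.56552124023438, 241.38619995117188), (132.4768829345703, 69.76176452636719), 3.3664605617523193)
[ 341  254   39   40 1232] [360.20211039 273.82792208] ((360.0, 273.5), (39.0, 38.0), 90.0)
[ 484  255   43   42 1412] [505.39022663 275.73583569] ((505.0, 275.5), (41.0, 42.0), 90.0)
[389 350  64  19 898] [420.50556793 359.31069042] ((420.6322326660156, 359.31768798828125), (14.615941047668457, 63.0516471862793), 85.84036254882812)
[237 355  49  18 204] [262.74019608 363.14705882] ((261.06597900390625, 363.70452880859375), (4.328739166259766, 50.90106201171875), 72.12130737304688)
```

View pics/st.png

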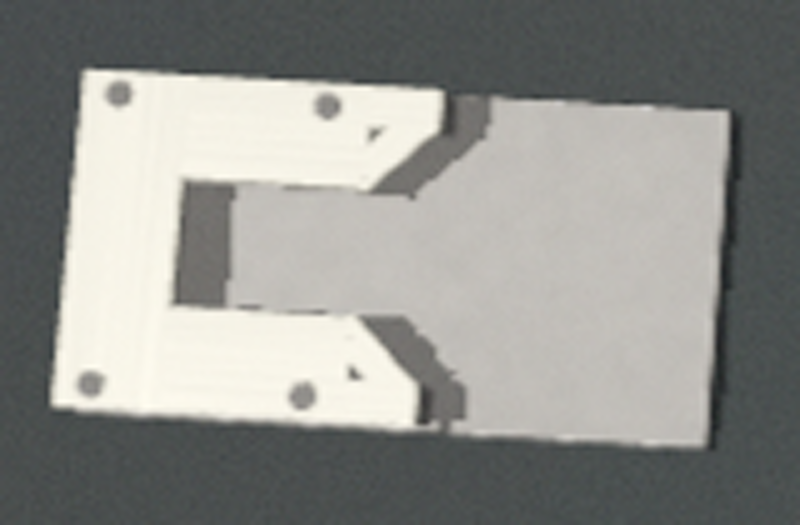

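View pics/bu.png

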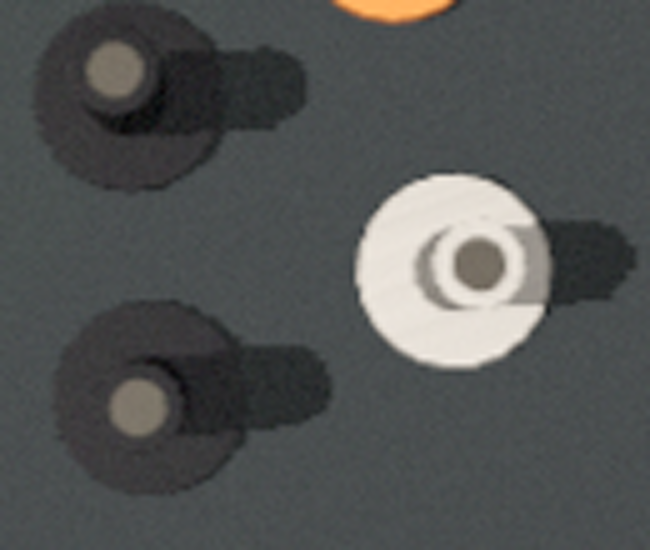

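```bash
python3 - <<'E'
from h import *
c=ctrl.camera_info('top')
f=lambda p,o,z:ray('top',((p[0]+.5)/5-.5+o[0],(p[1]+.5)/5-.5+o[1]),z,c)
S=(105,190);B=(270,220)
for nm,p,z in [('end+x',(185,181),.03),('end-x',(175,304),.03),('sl+x',(372,191),.03),('sl-x',(358,316),.03),('fr+x',(444,92),.03),('fr-x',(418,425),.03),('bk+x',(84,70),.03),('bk-x',(52,407),.03),('base+x',(730,110),.008),('base-x',(708,447),.008)]:
    print(nm,f(p,S,z).round(4))
print('bush flange',f((454,270),B,.008),'top',f((480,264),B,.096))
print('black1',f((115,69),B,.096),f((130,97),B,.008));print('black2',f((138,408),B,.096),f((150,396),B,.008))
# scene view check
s=ctrl.get_state();from scipy.spatial.transform import Rotation as R
print(R.from_rotvec(s['tool_rot']).as_matrix().round(3), s['position'])
X=f((454,270),B,.008)
for z in(.0,.096):print(proj('scene',[X[0],X[1],z]))
print('collar',ray('top',(505,275.5),.052,c),'plain top',ray('top',(472,178),.096,c))
E
```

```text
end+x [0.569 0.301 0.03 ]
end-x [0.5251 0.3029 0.03  ]
sl+x [0.5656 0.2342 0.03  ]
sl-x [0.521  0.2378 0.03  ]
fr+x [0.6013 0.2095 0.03  ]
fr-x [0.4824 0.2155 0.03  ]
bk+x [0.609  0.3387 0.03  ]
bk-x [0.4885 0.345  0.03  ]
base+x [0.5985 0.1103 0.008 ]
base-x [0.4751 0.1163 0.008 ]
bush flange [ 0.48538143 -0.09058392  0.008     ] top [ 0.48542926 -0.09102849  0.096     ]
black1 [0.54886799 0.02800613 0.096     ] [0.54814366 0.02734149 0.008     ]
black2 [0.43875916 0.01976854 0.096     ] [0.43976589 0.01939326 0.008     ]
[[-0.942 -0.001  0.334]
 [-0.334  0.002 -0.942]
 [ 0.    -1.    -0.002]] [ 0.21706224 -0.61217134  0.22156789]
[281.67523721 262.69183387]
[279.41464377 217.90402612]
collar [ 0.48173413 -0.33493943  0.052     ] plain top [ 0.64176187 -0.2682542   0.096     ]
```

Request:
play_rows(
  translation=[
    [-24,-6,-22],
    [-24,-6,-22],
    [-24,-6,-22],
    [-24,-6,-22],
    [-24,-6,-22],
    [-24,-6,-22],
    [-24,-6,-22],
    [-24,-6,-22],
    [-24,-6,-22],
    [-24,-6,-22],
  ],
  turn=[
    [0,0,0],
    [0,0,0],
    [0,0,0],
    [0,0,0],
    [0,0,0],
    [0,0,0],
    [0,0,0],
    [0,0,0],
    [0,0,0],
    [0,0,0],
  ],
  fingers=[1,1,1,1,1,1,1,1,1,1],
  grip_force=40,
)

```text
time: 0.93
position: [0.3702, -0.3234, 0.2825]
tool_rot: [-0.351, 2.037, -2.037]
ft_force: [1.0, -0.3, 0.7]
grip_width: 0.999
```

Request:
play_rows(
  translation=[
    [-18,0,-18],
    [-18,0,-18],
    [-18,0,-18],
    [-18,0,-18],
    [-18,0,-18],
    [-18,0,-18],
    [-18,0,-18],
    [-18,0,-18],
    [-18,0,-18],
    [0,0,0],
  ],
  turn=[
    [0,0,0],
    [0,0,0],
    [0,0,0],
    [0,0,0],
    [0,0,0],
    [0,0,0],
    [0,0,0],
    [0,0,0],
    [0,0,0],
    [0,0,0],
  ],
  fingers=[1,1,1,1,1,1,1,1,1,1],
)

```text
time: 1.77
position: [0.4702, -0.1121, 0.2825]
tool_rot: [-0.357, 2.033, -2.029]
ft_force: [0.2, 0.5, 0.3]
grip_width: 0.997
```

Request:
play_rows(
  translation=[
    [0,10,0],
    [0,10,0],
    [0,10,0],
    [0,10,0],
    [0,10,0],
    [0,10,0],
    [0,10,0],
    [0,10,0],
    [0,0,0],
    [0,0,0],
  ],
  turn=[
    [0,0.05,0],
    [0,0.05,0],
    [0,0.05,0],
    [0,0.05,0],
    [0,0.05,0],
    [0,0.05,0],
    [0,0.05,0],
    [0,0.04,0],
    [0,0,0],
    [0,0,0],
  ],
  fingers=[1,1,1,1,1,1,1,1,1,1],
)

```text
time: 2.6
position: [0.4678, -0.1184, 0.202]
tool_rot: [-0.051, -2.197, 2.196]
ft_force: [0.6, -0.2, 0.2]
grip_width: 0.999
```

```bash
cat > st.py <<'E'
from h import *
from scipy.spatial.transform import Rotation as R
import sys
def show(T=None):
    s=ctrl.get_state();M=R.from_rotvec(s['tool_rot']).as_matrix()
    print(s['time'],s['position'].round(4),'grip',round(s['grip_width'],3),'F',np.round(s['ft_force'],1),'j',np.round(s['joint_positions'],2))
    print('jaw az',np.degrees(np.arctan2(M[1,2],M[0,2])).round(2),'down',M[:,1].round(3))
    if T is not None: print('tool delta mm',(M.T@(np.array(T)-s['position'])*1000).round(1))
if __name__=='__main__': show([float(v) for v in sys.argv[1:4]] if len(sys.argv)>3 else None)
E
python3 st.py .4854 -.0908 .041; python3 -c "
from h import *
cv2.imwrite('pics/w1.png',ctrl.get_image('wrist'));print(proj('wrist',[.4854,-.0908,.096]),proj('wrist',[.4854,-.0908,.008]))"
```

```text
2.6 [ 0.4678 -0.1184  0.202 ] grip 0.999 F [ 0.6 -0.2  0.2] j [ 0.76 -0.   -0.56  1.86 -0.    1.28 -1.42]
jaw az -92.76 down [-0.001  0.    -1.   ]
tool delta mm [-16.5 161.  -28.3]
[274.60152428 218.39890455] [284.03664427 195.58589719]
```

View pics/w1.png

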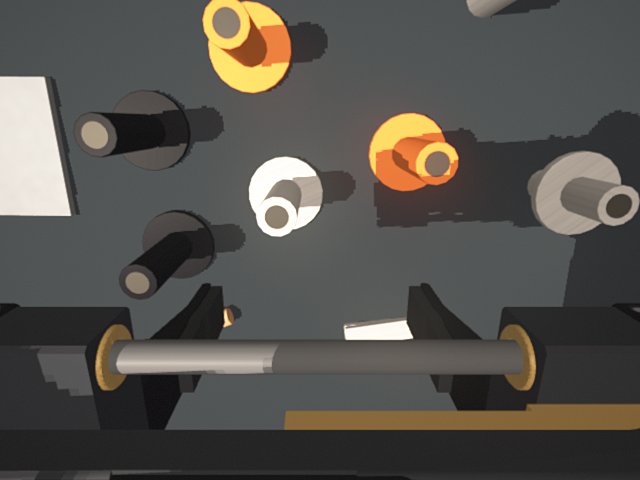

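The wrist view shows the barrel top at (277,217) and the flange at (285,193). The projections were (274.6,218.4) and (284,195.6), so the position agrees to about 1–2 mm. Next I align and descend.

Request:
play_rows(
  translation=[
    [-4,0,-7],
    [-4,0,-7],
    [-4,0,-7],
    [-4.5,0,-7.3],
    [0,10,0],
    [0,16,0],
    [0,16,0],
    [0,16,0],
    [0,12,0],
    [0,5,0],
  ],
  turn=[
    [0,0,0],
    [0,0,0],
    [0,0,0],
    [0,0,0],
    [0,0,0],
    [0,0,0],
    [0,0,0],
    [0,0,0],
    [0,0,0],
    [0,0,0],
  ],
  fingers=[1,1,1,1,1,1,1,1,1,1],
)

```text
time: 3.48
position: [0.4849, -0.0904, 0.1252]
tool_rot: [-0.05, -2.196, 2.194]
ft_force: [0.2, -0.4, -0.1]
grip_width: 1.001
```

```bash
python3 st.py .4854 -.0908 .041; python3 -c "
from h import *
cv2.imwrite('pics/w2.png',ctrl.get_image('wrist'));print(proj('wrist',[.4854,-.0908,.096]))"
```

```text
3.4833 [ 0.4849 -0.0904  0.1252] grip 1.001 F [ 0.2 -0.4 -0.1] j [ 0.71  0.1  -0.6   1.93  0.06  1.13 -1.54]
jaw az -92.79 down [-0.003  0.001 -1.   ]
tool delta mm [-0.8 84.2  0.4]
[314.04631778 280.51498336]
```

View pics/w2.png

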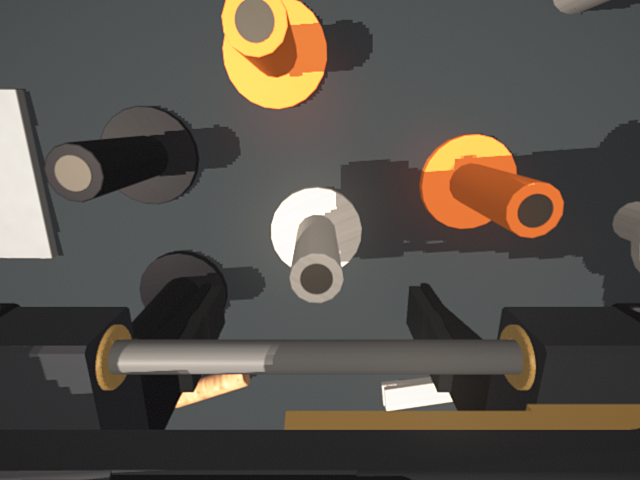

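Request:
play_rows(
  translation=[
    [-0.5,10,0],
    [0,12,0],
    [0,12,0],
    [0,12,0],
    [0,12,0],
    [0,10,0],
    [0,9,0],
    [0,7,0],
    [0,0,0],
    [0,0,0],
  ],
  turn=[
    [0,0,0],
    [0,0,0],
    [0,0,0],
    [0,0,0],
    [0,0,0],
    [0,0,0],
    [0,0,0],
    [0,0,0],
    [0,0,0],
    [0,0,0],
  ],
  fingers=[1,1,1,1,1,1,1,1,1,1],
)

```text
time: 4.37
position: [0.4867, -0.0907, 0.0433]
tool_rot: [-0.053, -2.197, 2.196]
ft_force: [-0.5, -0.2, 0.3]
grip_width: 0.998
```

```bash
python3 st.py .4854 -.0908 .041
```

```text
4.3667 [ 0.4867 -0.0907  0.0433] grip 0.998 F [-0.5 -0.2  0.3] j [ 0.68  0.21 -0.59  2.01  0.14  0.96 -1.61]
jaw az -92.81 down [-0.  0. -1.]
tool delta mm [1.3 2.3 0.1]
```

Request:
play_rows(
  translation=[
    [1,2,0],
    [0,0,0],
    [0,0,0],
    [0,0,0],
    [0,0,0],
    [0,0,0],
    [0,0,0],
    [0,0,0],
    [0,0,0],
    [0,0,0],
  ],
  turn=[
    [0,0,0],
    [0,0,0],
    [0,0,0],
    [0,0,0],
    [0,0,0],
    [0,0,0],
    [0,0,0],
    [0,0,0],
    [0,0,0],
    [0,0,0],
  ],
  fingers=[0,-0.5,-1,-1,-1,-1,-1,-1,-1,-1],
  grip_force=45,
)

```text
time: 5.2
position: [0.4858, -0.0908, 0.0415]
tool_rot: [-0.054, -2.196, 2.197]
ft_force: [0.4, 0.1, 1.3]
grip_width: 0.336
```

```bash
python3 st.py .4854 -.0908 .041
```

```text
5.2 [ 0.4858 -0.0908  0.0415] grip 0.336 F [0.4 0.1 1.3] j [ 0.68  0.21 -0.59  2.01  0.14  0.96 -1.61]
jaw az -92.82 down [ 0. -0. -1.]
tool delta mm [ 0.4  0.5 -0. ]
```

The grip width of 29 mm matches the 30 mm barrel. Lifting.

Request:
play_rows(
  translation=[
    [0,-5,0],
    [0,-12,0],
    [0,-18,0],
    [0,-20,0],
    [0,-20,0],
    [0,-20,0],
    [0,-20,0],
    [0,-15,0],
    [0,-10,0],
    [0,0,0],
  ],
  turn=[
    [0,0,0],
    [0,0,0],
    [0,0,0],
    [0,0,0],
    [0,0,0],
    [0,0,0],
    [0,0,0],
    [0,0,0],
    [0,0,0],
    [0,0,0],
  ],
  fingers=[-1,-1,-1,-1,-1,-1,-1,-1,-1,-1],
)

```text
time: 6.03
position: [0.4872, -0.0909, 0.1842]
tool_rot: [-0.059, -2.197, 2.2]
ft_force: [0.4, -0.1, -3.1]
grip_width: 0.337
```

```bash
python3 st.py .540 .1625 .180;python3 -c "
from h import *
cv2.imwrite('pics/s3.png',ctrl.get_image('scene'))"
```

```text
6.0333 [ 0.4872 -0.0909  0.1842] grip 0.337 F [ 0.4 -0.1 -3.1] j [ 0.72  0.04 -0.6   1.86  0.03  1.24 -1.51]
jaw az -92.81 down [ 0.004 -0.002 -1.   ]
tool delta mm [ -40.3    4.  -255.7]
```

View pics/s3.png

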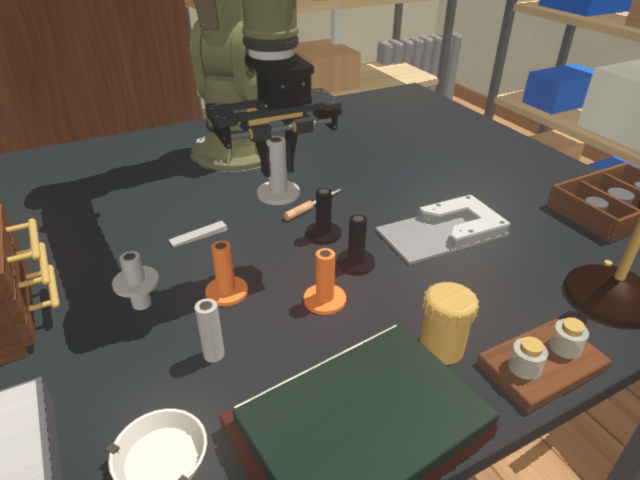

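The bush is held upright at (278,170), well above the look-alikes. Next I carry it over to the step.

Request:
play_rows(
  translation=[
    [-2,0,-13],
    [-4,0,-24],
    [-5,0,-31],
    [-5,0,-34],
    [-5,0,-34],
    [-5,0,-34],
    [-5,0,-34],
    [-4,0,-25],
    [-3,0,-17],
    [-2,0,-10],
  ],
  turn=[
    [0,0,0],
    [0,0,0],
    [0,0,0],
    [0,0,0],
    [0,0,0],
    [0,0,0],
    [0,0,0],
    [0,0,0],
    [0,0,0],
    [0,0,0],
  ],
  fingers=[-1,-1,-1,-1,-1,-1,-1,-1,-1,-1],
)

```text
time: 6.92
position: [0.5371, 0.1661, 0.1801]
tool_rot: [-0.047, -2.199, 2.196]
ft_force: [0.6, 0.0, -2.9]
grip_width: 0.337
```

```bash
python3 st.py .540 .1625 .053
```

```text
6.9167 [0.5371 0.1661 0.1801] grip 0.337 F [ 0.6  0.  -2.9] j [ 0.36  0.24 -0.8   1.71  0.18  1.27 -2.1 ]
jaw az -92.59 down [-0.003  0.001 -1.   ]
tool delta mm [ -3.4 127.1   3.6]
```

Request:
play_rows(
  translation=[
    [-3,5,4],
    [0,10,0],
    [0,14,0],
    [0,14,0],
    [0,14,0],
    [0,14,0],
    [0,14,0],
    [0,10,0],
    [0,7,0],
    [0,0,0],
  ],
  turn=[
    [0,0,0],
    [0,0,0],
    [0,0,0],
    [0,0,0],
    [0,0,0],
    [0,0,0],
    [0,0,0],
    [0,0,0],
    [0,0,0],
    [0,0,0],
  ],
  fingers=[-1,-1,-1,-1,-1,-1,-1,-1,-1,-1],
)

```text
time: 7.75
position: [0.54, 0.1575, 0.0775]
tool_rot: [-0.052, -2.193, 2.196]
ft_force: [-0.1, -0.1, -2.9]
grip_width: 0.334
```

```bash
python3 st.py .540 .1625 .053;python3 -c "
from h import *
cv2.imwrite('pics/s4.png',ctrl.get_image('scene')[120:300,320:560].repeat(3,0).repeat(3,1))
cv2.imwrite('pics/w4.png',ctrl.get_image('wrist'))"
```

```text
7.75 [0.54   0.1575 0.0775] grip 0.334 F [-0.1 -0.1 -2.9] j [ 0.32  0.35 -0.76  1.81  0.27  1.09 -2.16]
jaw az -92.88 down [-0.003 -0.001 -1.   ]
tool delta mm [ 0.1 24.5 -5. ]
```

View pics/s4.png

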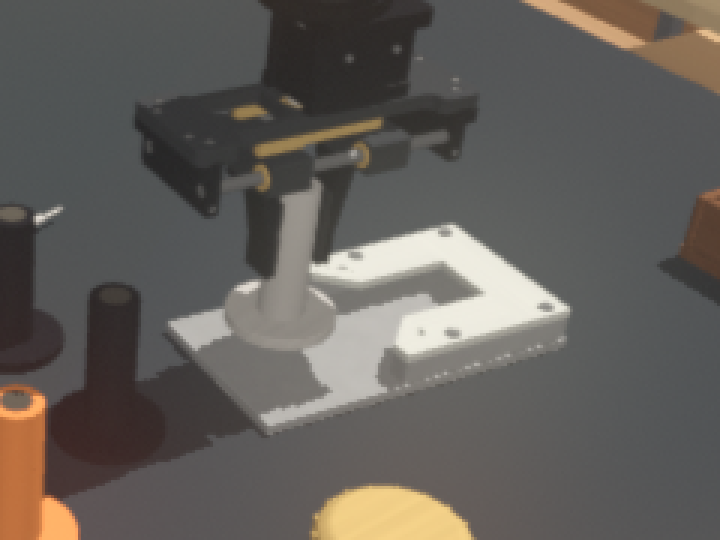

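View pics/w4.png

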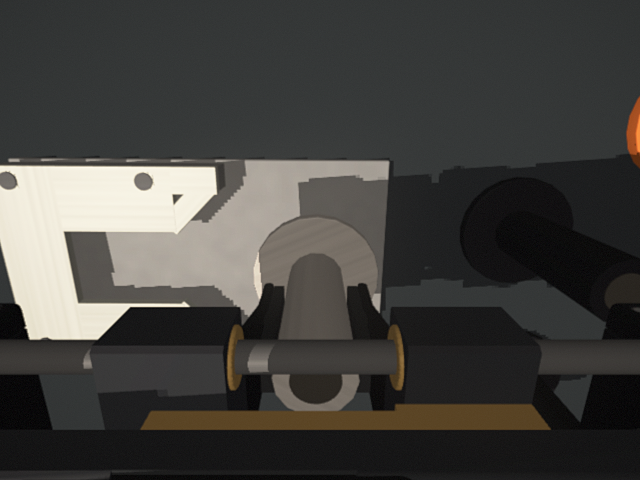

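The bush hangs over the step, but in the scene crop it leans from (280,315) at the foot to (302,185) at the top. I'll check that against the expected projection.

```bash
python3 - <<'E'
from h import *
for n in('scene','wrist'):
    a=proj(n,[.540,.1575,.036+.008]);b=proj(n,[.540,.1575,.036+.096])
    if n=='scene': a,b=[(p-[320,120])*3 for p in(a,b)]
    print(n,a,b)
E
```

```text
scene [281.03203111 307.95231697] [297.276757   183.15742196]
wrist [315.54560738 279.00575278] [315.92266064 382.27997049]
```

The observed lean matches perspective to within about 2°, so the bush is essentially upright. Lowering it to slide height, about 3.5 mm above the base.

Request:
play_rows(
  translation=[
    [0,4,-1],
    [0,6,-1],
    [0,6,-1],
    [0,5,-1],
    [0,3,-1],
    [0,0,0],
    [0,0,0],
    [0,0,0],
    [0,0,0],
    [0,0,0],
  ],
  turn=[
    [0,0,0],
    [0,0,0],
    [0,0,0],
    [0,0,0],
    [0,0,0],
    [0,0,0],
    [0,0,0],
    [0,0,0],
    [0,0,0],
    [0,0,0],
  ],
  fingers=[-1,-1,-1,-1,-1,-1,-1,-1,-1,-1],
)

```text
time: 8.68
position: [0.5416, 0.1638, 0.0558]
tool_rot: [-0.055, -2.197, 2.197]
ft_force: [-0.3, 1.1, -2.7]
grip_width: 0.339
```

```bash
python3 st.py .540 .1625 .053; python3 st.py .5435 .232 .053; python3 st.py .5462 .2863 .053;python3 -c "
from h import *
cv2.imwrite('pics/s5.png',ctrl.get_image('scene')[120:300,320:560].repeat(3,0).repeat(3,1))"
```

```text
8.6833 [0.5416 0.1638 0.0558] grip 0.339 F [-0.3  1.1 -2.7] j [ 0.3   0.38 -0.75  1.83  0.3   1.05 -2.19]
jaw az -92.82 down [ 0. -0. -1.]
tool delta mm [1.5 2.8 1.3]
8.6833 [0.5416 0.1638 0.0558] grip 0.339 F [-0.3  1.1 -2.7] j [ 0.3   0.38 -0.75  1.83  0.3   1.05 -2.19]
jaw az -92.82 down [ 0. -0. -1.]
tool delta mm [  1.5   2.8 -68.2]
8.6833 [0.5416 0.1638 0.0558] grip 0.339 F [-0.3  1.1 -2.7] j [ 0.3   0.38 -0.75  1.83  0.3   1.05 -2.19]
jaw az -92.82 down [ 0. -0. -1.]
tool delta mm [   1.4    2.8 -122.6]
```

View pics/s5.png

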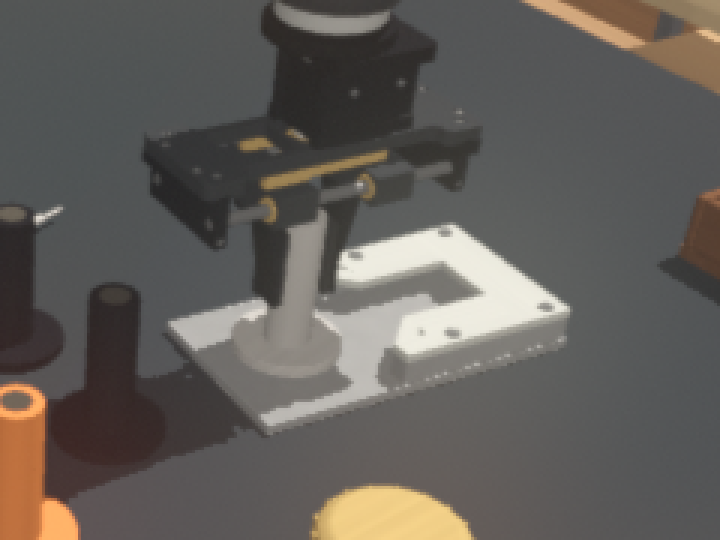

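Request:
play_rows(
  translation=[
    [1,3,0],
    [0,0,-5],
    [0,0,-8],
    [0,0,-8],
    [0,0,-8],
    [0,0,-8],
    [0,0,-8],
    [0,0,-8],
    [0,0,-5],
    [0,0,0],
  ],
  turn=[
    [0,0,0],
    [0,0,0],
    [0,0,0],
    [0,0,0],
    [0,0,0],
    [0,0,0],
    [0,0,0],
    [0,0,0],
    [0,0,0],
    [0,0,0],
  ],
  fingers=[-1,-1,-1,-1,-1,-1,-1,-1,-1,-1],
)

```text
time: 9.57
position: [0.5429, 0.2239, 0.0526]
tool_rot: [-0.052, -2.199, 2.196]
ft_force: [-0.1, 0.3, -2.9]
grip_width: 0.339
```

```bash
python3 st.py .5462 .2863 .053;python3 -c "
from h import *
cv2.imwrite('pics/s6.png',ctrl.get_image('scene')[120:300,320:560].repeat(3,0).repeat(3,1))"
```

```text
9.5667 [0.5429 0.2239 0.0526] grip 0.339 F [-0.1  0.3 -2.9] j [ 0.19  0.44 -0.76  1.78  0.34  1.06 -2.3 ]
jaw az -92.69 down [-0.     0.001 -1.   ]
tool delta mm [ -0.4  -0.3 -62.5]
```

View pics/s6.png

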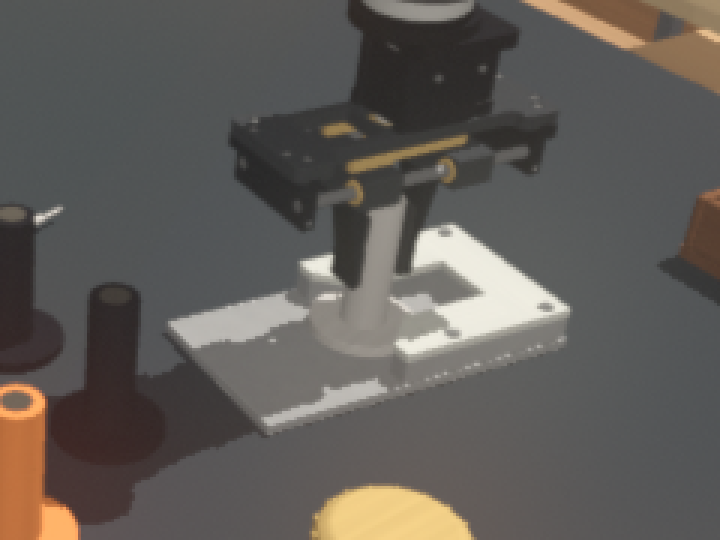

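The flange at (360,330) has passed under the plate edge with no contact force. Continuing inward, stopping about 3 mm short of home.

Request:
play_rows(
  translation=[
    [0,0,-5],
    [0,0,-8],
    [0,0,-8],
    [0,0,-8],
    [0,0,-8],
    [0,0,-8],
    [0,0,-7],
    [0,0,-5],
    [0,0,-2],
    [0,0,0],
  ],
  turn=[
    [0,0,0],
    [0,0,0],
    [0,0,0],
    [0,0,0],
    [0,0,0],
    [0,0,0],
    [0,0,0],
    [0,0,0],
    [0,0,0],
    [0,0,0],
  ],
  fingers=[-1,-1,-1,-1,-1,-1,-1,-1,-1,-1],
)

```text
time: 10.45
position: [0.546, 0.2815, 0.0525]
tool_rot: [-0.053, -2.197, 2.197]
ft_force: [-0.9, 0.5, -3.5]
grip_width: 0.336
```

```bash
python3 st.py .5462 .2873 .053;python3 -c "
from h import *
cv2.imwrite('pics/s7.png',ctrl.get_image('scene')[120:300,320:560].repeat(3,0).repeat(3,1))
cv2.imwrite('pics/w7.png',ctrl.get_image('wrist'))"
```

```text
10.45 [0.546  0.2815 0.0525] grip 0.336 F [-0.9  0.5 -3.5] j [ 0.08  0.49 -0.75  1.71  0.37  1.09 -2.41]
jaw az -92.76 down [-0.  0. -1.]
tool delta mm [ 0.  -0.5 -5.8]
```

View pics/s7.png

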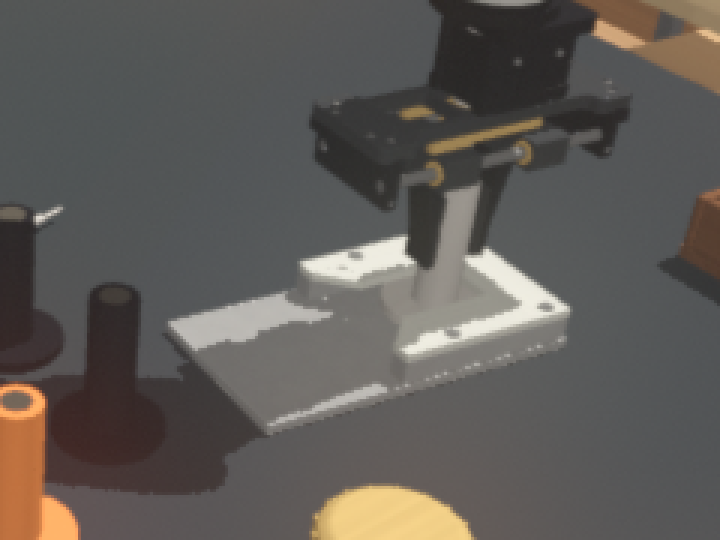

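View pics/w7.png

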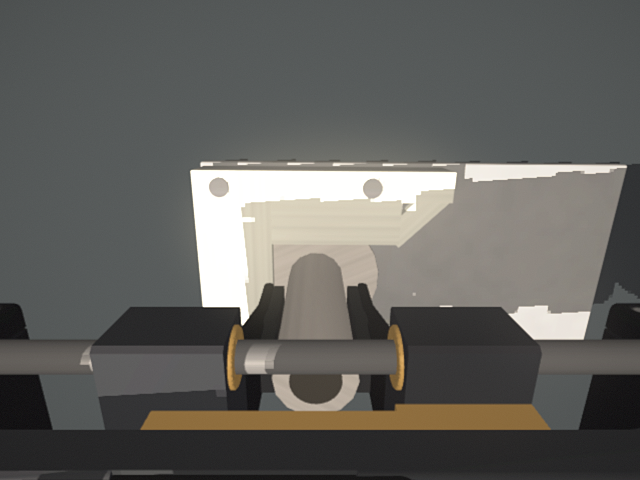

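Request:
play_rows(
  translation=[
    [0,0,-1],
    [0,0,-1],
    [0,0,-1],
    [0,0,-1],
    [0,0,-1],
    [0,0,0],
    [0,0,0],
    [0,0,0],
    [0,0,0],
    [0,0,0],
  ],
  turn=[
    [0,0,0],
    [0,0,0],
    [0,0,0],
    [0,0,0],
    [0,0,0],
    [0,0,0],
    [0,0,0],
    [0,0,0],
    [0,0,0],
    [0,0,0],
  ],
  fingers=[-1,-1,-1,-1,-1,-1,-1,-1,-1,-1],
)

```text
time: 11.38
position: [0.5464, 0.2856, 0.0525]
tool_rot: [-0.054, -2.196, 2.197]
ft_force: [0.6, -0.4, -3.0]
grip_width: 0.334
```

Request:
play_rows(
  translation=[
    [0,0.5,0],
    [0,0.5,0],
    [0,0.5,0],
    [0,0.5,0],
    [0,0.5,0],
    [0,0,0],
    [0,0,0],
    [0,0,0],
    [0,0,0],
    [0,0,0],
  ],
  turn=[
    [0,0,0],
    [0,0,0],
    [0,0,0],
    [0,0,0],
    [0,0,0],
    [0,0,0],
    [0,0,0],
    [0,0,0],
    [0,0,0],
    [0,0,0],
  ],
  fingers=[-1,-1,-1,-1,-1,-1,-1,-1,-1,-1],
)

```text
time: 12.22
position: [0.5464, 0.2857, 0.05]
tool_rot: [-0.054, -2.196, 2.197]
ft_force: [-0.4, -0.7, -3.3]
grip_width: 0.337
```

Request:
play_rows(
  translation=[
    [0,0.5,0],
    [0,0.5,0],
    [0,0,0],
    [0,0,-0.5],
    [0,0,-0.5],
    [0,0,-0.5],
    [0,0,0],
    [0,0,0],
    [0,0,0],
    [0,0,0],
  ],
  turn=[
    [0,0,0],
    [0,0,0],
    [0,0,0],
    [0,0,0],
    [0,0,0],
    [0,0,0],
    [0,0,0],
    [0,0,0],
    [0,0,0],
    [0,0,0],
  ],
  fingers=[-1,-1,-1,-1,-1,-1,-1,-1,-1,-1],
)

```text
time: 13.05
position: [0.5466, 0.2859, 0.0496]
tool_rot: [-0.055, -2.193, 2.199]
ft_force: [-3.4, -4.9, 6.5]
grip_width: 0.332
```

It now touches both the floor (Fz +6.5 N) and the end wall (Fy −4.9 N), so it is home. Releasing.

Request:
play_rows(
  translation=[
    [0,0,0],
    [0,0,0],
    [0,0,0],
    [0,0,0],
    [0,0,0],
    [0,0,0],
    [0,0,0],
    [0,0,0],
    [0,0,0],
    [0,0,0],
  ],
  turn=[
    [0,0,0],
    [0,0,0],
    [0,0,0],
    [0,0,0],
    [0,0,0],
    [0,0,0],
    [0,0,0],
    [0,0,0],
    [0,0,0],
    [0,0,0],
  ],
  fingers=[-0.2,-0.1,0,0.1,0.2,0.4,0.6,0.8,1,1],
)

```text
time: 13.88
position: [0.5465, 0.2872, 0.049]
tool_rot: [-0.054, -2.196, 2.197]
ft_force: [0.2, 0.1, 0.4]
grip_width: 0.893
```

```bash
python3 st.py;python3 -c "
from h import *
cv2.imwrite('pics/s8.png',ctrl.get_image('scene')[120:300,320:560].repeat(3,0).repeat(3,1))
cv2.imwrite('pics/w8.png',ctrl.get_image('wrist'))"
```

```text
13.8833 [0.5465 0.2872 0.049 ] grip 0.893 F [0.2 0.1 0.4] j [ 0.06  0.5  -0.75  1.7   0.38  1.09 -2.42]
jaw az -92.82 down [ 0. -0. -1.]
```

View pics/w8.png

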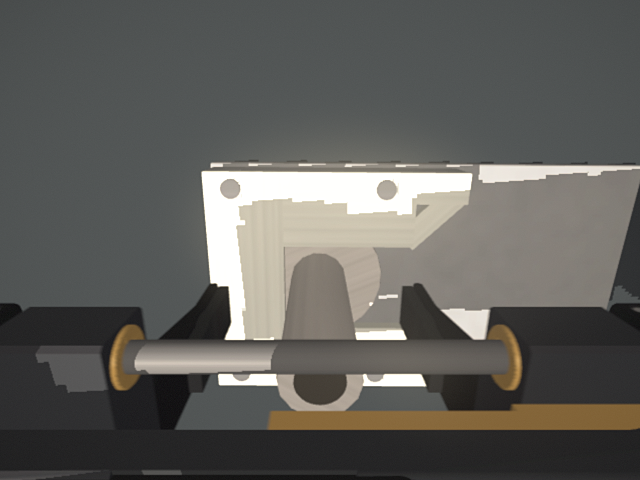

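The barrel stands free between the open fingers, centred at (320,385), against the slot end. Going straight up.

Request:
play_rows(
  translation=[
    [0,0,0],
    [0,-5,0],
    [0,-10,0],
    [0,-15,0],
    [0,-20,0],
    [0,-25,0],
    [0,-25,0],
    [0,-25,0],
    [0,-25,0],
    [0,-20,0],
  ],
  turn=[
    [0,0,0],
    [0,0,0],
    [0,0,0],
    [0,0,0],
    [0,0,0],
    [0,0,0],
    [0,0,0],
    [0,0,0],
    [0,0,0],
    [0,0,0],
  ],
  fingers=[1,1,1,1,1,1,1,1,1,1],
)

```text
time: 14.82
position: [0.5469, 0.288, 0.2231]
tool_rot: [-0.057, -2.2, 2.197]
ft_force: [0.2, -0.0, -1.2]
grip_width: 0.997
```

Request:
play_rows(
  translation=[
    [12,0,25],
    [12,0,25],
    [12,0,25],
    [12,0,25],
    [12,0,25],
    [12,0,25],
    [5,0,15],
    [0,0,0],
    [0,0,0],
    [0,0,0],
  ],
  turn=[
    [0,0,0],
    [0,0,0],
    [0,0,0],
    [0,0,0],
    [0,0,0],
    [0,0,0],
    [0,0,0],
    [0,0,0],
    [0,0,0],
    [0,0,0],
  ],
  fingers=[1,1,1,1,1,1,1,1,1,1],
)

```text
time: 15.65
position: [0.4619, 0.1277, 0.2201]
tool_rot: [-0.055, -2.199, 2.198]
ft_force: [-0.4, -0.8, 0.3]
grip_width: 0.999
```

```bash
python3 st.py;python3 -c "
from h import *
cv2.imwrite('pics/s9.png',ctrl.get_image('scene'))
t=ctrl.get_image('top');cv2.imwrite('pics/t9.png',t)
cv2.imwrite('pics/t9c.png',cv2.resize(t[190:295,105:265],None,fx=5,fy=5,interpolation=cv2.INTER_CUBIC))
d=[.5462,.2873];print((proj('top',[*d,.104])-[105,190])*5,proj('scene',[*d,.104]),proj('scene',[*d,.03]))"
```

```text
15.65 [0.4619 0.1277 0.2201] grip 0.999 F [-0.4 -0.8  0.3] j [ 0.45 -0.02 -0.76  1.84 -0.02  1.32 -1.92]
jaw az -92.73 down [ 0.002  0.001 -1.   ]
[136.05362906 220.72160322] [474.63969167 180.63310188] [467.98664595 213.73955836]
```

View pics/s9.png

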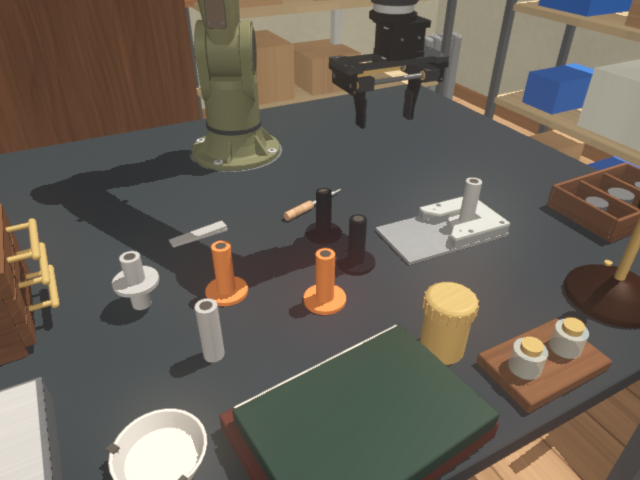

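View pics/t9c.png

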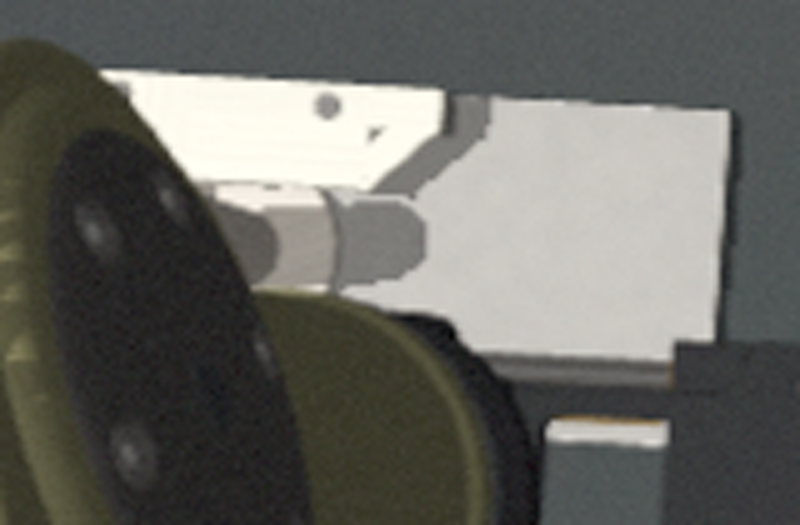

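The bush stands upright in the slot. Its top is at (473,181) in the scene view against a predicted (475,181) for home. The plain barrel (209,330) and collared barrel (137,280) are where they were. One last check on the flange edge before handing in.

```bash
python3 - <<'E'
from h import *
print('flange front edge y',ray('top',(338.5/5-.5+105,240/5+190),.016)[1],'expected home',.2873-.035)
print('scene top ->',ray('scene',(473,181.5),.104))
s=ctrl.get_state();print(s['time'],np.round(s['qd'],3))
a=cv2.imread('pics/scene0.png');b=cv2.imread('pics/s9.png')
for n,(x0,x1,y0,y1) in dict(plain=(190,230,295,365),collar=(108,165,248,312)).items():
    r=cv2.matchTemplate(b,a[y0:y1,x0:x1],cv2.TM_CCOEFF_NORMED);_,v,_,l=cv2.minMaxLoc(r);print(n,v,l[0]-x0,l[1]-y0)
E
```

```text
flange front edge y 0.2501952671677306 expected home 0.25229999999999997
scene top -> [0.54743145 0.28214947 0.104     ]
15.75 [-0.002  0.007  0.004  0.001  0.    -0.     0.   ]
plain 0.9861014485359192 0 0
collar 0.9875028133392334 0 0
```

```bash
python3 -c "
from bench import ctrl
print(ctrl.close_job())"
```

```text
the job is handed in; nothing more can be done
None
```

The bush with the flange at its foot is in the keeper stand, flange under the slotted plate, let go and standing upright. I handed the job in at about 15.8 s of the 43 s allowed; no verdict was reported.

- **How it went in:** I carried it over the black look-alikes and lowered it to the step. It slid in a few millimetres above the floor, until I felt light contact with the floor (6.5 N) and the slot end (4.9 N).
- **Bush position:** after release, the top camera put it about 2 mm short of home along the slot, from the flange edge. The scene camera put it about 5 mm short, from the barrel top. The two readings disagree by about 3 mm, but both are well inside the 15 mm tolerance.
- **Upright:** I judged this from the scene picture alone and did not measure the tilt after release.
- **Plain and collared barrels:** comparing the first and last scene pictures showed zero pixels of movement for both.
- **Robot:** it finished clear of everything.

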